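# Seal the sample chamber and leak-test it

## Robot

A 7-joint arm with a two-finger parallel gripper is mounted at the origin on the work surface. World frame = base frame: x ahead of the robot, y to its left, z up, the work surface at z = 0. Lengths are in m, angles in rad, forces in N, time in s.
With the tool pointing down it reaches from about 0.425 to 0.875 m from the base axis. Payload 4.7 kg.
Tool frame: the origin (TCP) lies between the finger pads; the fingertips stand 14 mm ahead of it and the grasp point (between the pads) lies 5 mm behind it; z points along the fingers, y is the line along which they close (so a half turn about z gives the same grasp; the last joint's range is limited). The gripper opens to 87 mm and grips with 3 to 60 N. Pads are 19 mm wide; open, the fingers measure 117 mm over their backs; the gripper's body (75 mm by 190 mm) begins 51 mm behind the grasp point.
Start: joints at [1.261, 0.321, -0.07, 1.45, 0.023, 1.371, -0.057], TCP at [0.207, -0.616, 0.237] pointing down, gripper open.
Joint ranges: [-2.86, 2.86], [-0.3, 2.09], [-1.38, 1.24], [0.06, 2.45], [-1.56, 4.7], [0.09, 2.05], [-2.69, 2.69]. Speed limits (rad/s): [2.57, 2.57, 3.14, 3.14, 3.14, 3.14, 3.14].

## Interface

Orientations are given as a rotation vector (axis times angle).
In Python, from bench import ctrl gives the robot as it stands.
- The arm moves only by the tool step_arm, never from a script. Its argument "commands" is a list of rows, each an object with "travel": the shift along the tool's x, y, z in m, a list of three; "turn": the turn, a rotation vector about the tool's x, y, z in degrees, a list of three. A call has 1 to 5 rows; each row is the pose to reach, as a shift and turn from the pose commanded when the call began, along the tool's axes at that moment; what a row does not reach only later rows make up. A row lasts 1/10 s, in which the tool goes at most 50 mm and 8.59 degrees, less where a joint would pass 70% of its speed; a pose out of reach is approached as far as the arm can. A call with a gripper value outside its range is refused whole. "gripper" is the opening, from 0 (shut) to 1 (fully open), set as the call begins (left out, the last holds). The fingers move at their own pace and stop on an object; "force" is the grip in N (left out, the last holds). Time passes only in rows, so rows that repeat a pose let the fingers close. It gives the time, the measured TCP pose, the force, the opening and the grip force at its end, in the units of the state.
- ctrl.get_state(): the state, without advancing time (a new reading comes with each control period).
- ctrl.get_image(name): name is "side" or "top"; returns the picture (384x512x3 uint8, red, green, blue); there is no depth.
- ctrl.camera_model(name): a dict with "fx", "fy", "cx", "cy" (pixels), "k1" (the pictures are not rectified: a ray, as slopes to the right and down, at radius r is drawn at 1 + k1 r^2 times it, then the intrinsics apply), "R" (3x3) and "t" (3): a world point X has camera coordinates R X + t. Camera axes: x right, y down, z forward; pixel columns grow to the right and rows downward; lengths in m; the calibration is good to about 2 mm. A picture is of the moment at which its call begins. camera_model takes no time and is no camera call.
- ctrl.close_job(): hands the job in; it is judged then, once.
The state is a dict: "time": time; "joint_positions": joint angles; "qd": joint speeds; "joint_torque": joint torques, N m; "position": TCP position; "tool_rot": TCP orientation; "ft_force": force on the tool from outside, world axes, zero at the start; "torque": the same for the moment, N m; "grip_width": opening from 0.0 (shut) to 1.0 (fully open); "grip_force": force on a finger pad.
Only numpy, scipy, OpenCV 4.12 (cv2) and the standard library are available. Lean on these libraries where they do the work, as an engineer would, in place of code of your own. Each camera call takes 0.05 s, during which the arm holds its last target. There are 200 camera calls.

## Task

Seal the sample chamber and leak-test it. Turn the four orange wing screws of its cover clockwise, each fully home to its stop, in cross order: both screws of one diagonal first (leave the other two loose meanwhile), then the other diagonal. Only when all four are home, twist the red spring-return knob on the sloping console clockwise to its stop, keep it there for at least a second and let go so that it springs back; leave the bottles and other things on the bench standing where they are.

Things in the scene. Friction and masses are not known exactly. Their poses are not given: they have to be found in the camera images.
- chamber: White sample chamber, fixed to the bench, 190 x 190 mm, grey cover on a black gasket; cover top 86 mm above the bench, 10 mm tall sight glass at its centre, four orange wing screws (a and c are diagonal partners, so are b and d) at x, y = a (-58, 58), b (58, 58), c (58, -58), d (-58, -58) mm. Origin at the centre of its underside, z up. It may stand left or right of the console.
- console: White wedge-shaped console with a black face, fixed, 180 mm deep (its x), 200 mm wide. The face slopes 30 degrees from level, rising along +x from 73 to 177 mm above the bench, so it looks up and back along -x. Origin on its underside, 40 mm in front (-x) of the centre, z up. The red knob's axis leaves the middle of the face, at x 40, z 125 mm, square to the face.
- knob_grip (a point): Grip point of the red spring-return knob: on its axis, 34 mm out from the sloping face. z points out of the face along the axis, x along the grip bar (up the slope at rest; turns with the knob). Bar 64 mm long, 14 mm thick (along y), 10 to 48 mm above the face, on a disc 54 mm across and 10 mm thick. White marks show its rest position, yellow marks its stop.
- test_knob (a joint): Angle of the red knob: 0 at rest, 1.2 at its stop, growing clockwise as seen looking at the face. A spring drives it back to 0: about 0.02 N m at rest, 0.09 N m at the stop.
- wing_a (a point): Centre of the orange wing of screw a: on the screw's upright axis, 26 mm above the cover (112 mm above the bench). z up, x along the wing, which is 60 mm long, 10 mm thick (along y) and stands from 12 to 38 mm above the cover; below it is a round hub 26 mm across.
- screw_a (a joint): Angle of wing screw a, growing clockwise seen from above as it tightens; stop (fully home) at 1.6. At the start it lies between 0.2 and 0.9. At home the wing lies along the chamber's x axis (within 2 degrees), over the two blue ticks on the cover. Turns with about 0.06 N m of friction and stays where it is left.
- wing_b (a point): Centre of the orange wing of screw b: on the screw's upright axis, 26 mm above the cover (112 mm above the bench). z up, x along the wing, which is 60 mm long, 10 mm thick (along y) and stands from 12 to 38 mm above the cover; below it is a round hub 26 mm across.
- screw_b (a joint): Angle of wing screw b, growing clockwise seen from above as it tightens; stop (fully home) at 1.6. At the start it lies between 0.2 and 0.9. At home the wing lies along the chamber's x axis (within 2 degrees), over the two blue ticks on the cover. Turns with about 0.06 N m of friction and stays where it is left.
- wing_c (a point): Centre of the orange wing of screw c: on the screw's upright axis, 26 mm above the cover (112 mm above the bench). z up, x along the wing, which is 60 mm long, 10 mm thick (along y) and stands from 12 to 38 mm above the cover; below it is a round hub 26 mm across.
- screw_c (a joint): Angle of wing screw c, growing clockwise seen from above as it tightens; stop (fully home) at 1.6. At the start it lies between 0.2 and 0.9. At home the wing lies along the chamber's x axis (within 2 degrees), over the two blue ticks on the cover. Turns with about 0.06 N m of friction and stays where it is left.
- wing_d (a point): Centre of the orange wing of screw d: on the screw's upright axis, 26 mm above the cover (112 mm above the bench). z up, x along the wing, which is 60 mm long, 10 mm thick (along y) and stands from 12 to 38 mm above the cover; below it is a round hub 26 mm across.
- screw_d (a joint): Angle of wing screw d, growing clockwise seen from above as it tightens; stop (fully home) at 1.6. At the start it lies between 0.2 and 0.9. At home the wing lies along the chamber's x axis (within 2 degrees), over the two blue ticks on the cover. Turns with about 0.06 N m of friction and stays where it is left.
- amber_bottle: Bystander, to be left alone: brown glass bottle with black cap, 52 mm diameter, 135 mm tall, standing loose. Origin at the centre of its underside, z up.
- blue_jar: Bystander, to be left alone: white jar with blue lid, 58 mm diameter, 90 mm tall, standing loose. Origin at the centre of its underside, z up.
- beaker: Bystander, to be left alone: clear glass beaker, 68 mm diameter, 85 mm tall, standing loose. Origin at the centre of its underside, z up.
- tip_box: Bystander, to be left alone: blue box with clear lid, 80 x 120 mm, 70 mm tall, standing loose. Origin at the centre of its underside, z up.
- white_bottle: Bystander, to be left alone: white bottle with red cap, 72 mm diameter, 170 mm tall, standing loose. Origin at the centre of its underside, z up.
- brown_jar: Bystander, to be left alone: brown jar with white lid, 80 mm diameter, 110 mm tall, standing loose. Origin at the centre of its underside, z up.
- scanner: Bystander, to be left alone: light grey bar-code scanner with a red window on a round foot, 80 mm wide, 117 mm tall, standing loose. Origin at the centre of its underside, z up.

How it is judged:
On the way, in this order (a step that is already met when the one before it is completed fails the run):
1. both screws of one diagonal are home while the other two are still loose (((value of joint each of screw_a, screw_c above 1.5 rad and value of joint each of screw_b, screw_d below 1.25 rad) or (value of joint each of screw_b, screw_d above 1.5 rad and value of joint each of screw_a, screw_c below 1.25 rad))), for 0.1 s.
2. all four screws are home (value of joint each of screw_a, screw_b, screw_c, screw_d above 1.5 rad), for 0.1 s.
3. the knob is held at its stop (within 0.1 rad) for 0.8 s (value of joint test_knob above 1.1 rad), for 0.8 s.
At the end, for the whole second after the job is handed in: All four wing screws are within 0.1 rad of their stop at 1.6, the knob has sprung back to within 0.1 rad of rest, and every bystander stands upright (within 0.3 rad) within 30 mm of where it began (all of step 2 and value of joint test_knob below 0.1 rad and distance of each of amber_bottle, blue_jar, beaker, tip_box, white_bottle, brown_jar, scanner from where it was at the start of the episode below 0.03 m and angle between each of amber_bottle, blue_jar, beaker, tip_box, white_bottle, brown_jar, scanner's own z axis and vertical below 0.3 rad); the robot touches nothing.
It fails at once if the knob is turned by more than 0.5 rad while a screw is not home (value of joint test_knob above 0.5 rad and not (value of joint each of screw_a, screw_b, screw_c, screw_d above 1.5 rad)).
It fails at once if a bystander is knocked over or pushed more than 30 mm (distance of any of amber_bottle, blue_jar, beaker, tip_box, white_bottle, brown_jar, scanner from where it was at the start of the episode above 0.03 m or angle between any of amber_bottle, blue_jar, beaker, tip_box, white_bottle, brown_jar, scanner's own z axis and vertical above 0.3 rad).
It also fails if it takes over 72 s, if anything falls off the work surface, if the arm or the gripper's body presses on something with over 40 N, if the wrist force passes 120 N, or if a joint passes its speed limit or range.

## Working session

There is one attempt and no reset: what is moved stays moved. The work goes in short steps, Python scripts to look and compute and a tool call to move; the robot and the scene stay as the last step left them, time stands still between calls to the robot, and variables do not carry over. Pictures are saved under pics/ and viewed, at most 10 in all, crops included, and the job is handed in when it is done.

Besides the shell and the picture viewer there is one more tool, called after "Call:" in YAML: its name, and indented under it one key for each argument. step_arm: Moves the arm, as the interface text tells. Its arguments: {"type":"object","properties":{"commands":{"type":"array"},"gripper":{"type":"number"},"force":{"type":"number"}},"required":["commands"]}

```bash
mkdir -p pics; python3 - <<'E'
from bench import ctrl
import cv2
for n in("top","side"):
    cv2.imwrite(f"pics/{n}0.png",ctrl.get_image(n)[:,:,::-1]); m=ctrl.camera_model(n);print({k:(v if not hasattr(v,'tolist') else v.tolist()) for k,v in m.items()})
s=ctrl.get_state();print(s)
E
```

```text
{'fx': 468.03415946396217, 'fy': 468.03415946396217, 'cx': 245.2488416985487, 'cy': 203.29876215356623, 'k1': 0.06615336228714817, 'R': [[0.12457250941138251, -0.9922039208573984, 0.003615153407029007], [-0.9699296911863197, -0.12254213663729101, -0.21028508958929634], [0.209088699011118, 0.02268929667426521, -0.9776334240206117]], 't': [-0.05870474134992475, 0.5927030142221468, 1.5716373325089048]}
{'fx': 396.13218753378607, 'fy': 396.13218753378607, 'cx': 260.6473089441768, 'cy': 196.25100705478536, 'k1': -0.08438482230073721, 'R': [[-0.7434190118483237, -0.6688209966152155, 0.0025782375941888302], [-0.5116717644064119, 0.5662509210015578, -0.6461825593236922], [0.4307205339099721, -0.48170361110491744, -0.7631785195593433]], 't': [0.4562161957015519, 0.38052036006396955, 1.1123690382698093]}
{'time': 0.1, 'joint_positions': array([ 1.2611232 ,  0.32175097, -0.07006446,  1.45155517,  0.02261145,
        1.37079934, -0.05694212]), 'qd': array([-0.00135156, -0.00169043, -0.00094282, -0.00280841,  0.00032178,
       -0.00200843,  0.00066133]), 'joint_torque': array([-4.36284690e-04, -4.92567873e+01, -4.06049034e-01, -3.13400102e+01,
       -6.42215274e-02,  3.93570517e-02,  5.94774747e-05]), 'position': array([ 0.20658396, -0.61579944,  0.23556826]), 'tool_rot': array([-3.09886353e+00, -5.06043668e-01,  6.08028507e-04]), 'ft_force': array([ 0.00837761, -0.29685943,  0.08332202]), 'torque': array([-0.02857083,  0.02648301, -0.00504598]), 'grip_force': 0.0, 'grip_width': 0.9987923021547328}
```

View pics/top0.png

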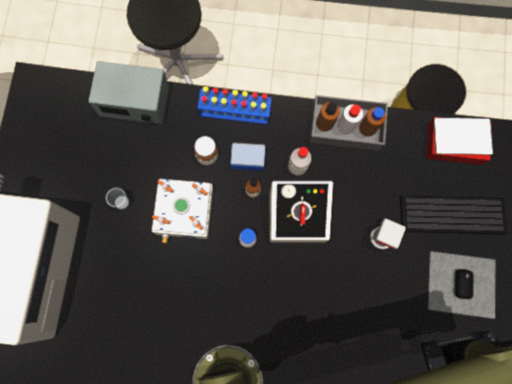

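View pics/side0.png

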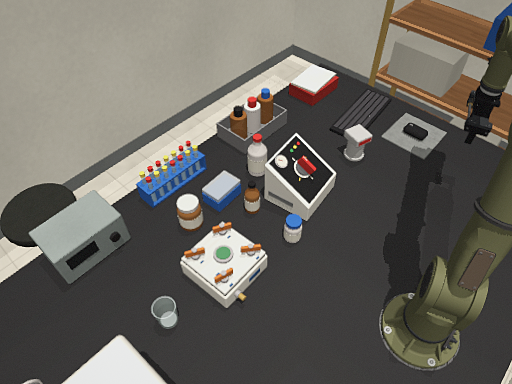

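The top view shows the chamber at about (182,208), the console at (301,211) with its knob at (302,211), the amber bottle at (253,187) and the blue jar at (248,238). The side view agrees, with the chamber at (224,260) and the knob at (306,166).

```bash
cat > h.py <<'E'
import numpy as np,cv2
from bench import ctrl
from scipy.spatial.transform import Rotation as Ro
def ray(n,uv):
    m=ctrl.camera_model(n);K=np.array([[m['fx'],0,m['cx']],[0,m['fy'],m['cy']],[0,0,1]])
    R=np.array(m['R']);t=np.array(m['t'])
    p=cv2.undistortPoints(np.array(uv,float).reshape(-1,1,2),K,np.array([m['k1'],0,0,0.]))[:,0]
    d=np.c_[p,np.ones(len(p))]@R
    return -R.T@t,d
def onz(n,uv,z):
    o,d=ray(n,uv);return o+d*((z-o[2])/d[:,2])[:,None]
def proj(n,X):
    m=ctrl.camera_model(n);K=np.array([[m['fx'],0,m['cx']],[0,m['fy'],m['cy']],[0,0,1]])
    return cv2.projectPoints(np.array(X,float).reshape(-1,1,3),cv2.Rodrigues(np.array(m['R']))[0],np.array(m['t']),K,np.array([m['k1'],0,0,0.]))[0][:,0]
def blobs(img,lo,hi,roi,amin=8):
    x0,y0,x1,y1=roi;h=cv2.cvtColor(img,cv2.COLOR_RGB2HSV)[y0:y1,x0:x1]
    m=cv2.inRange(h,lo,hi);n,l,s,c=cv2.connectedComponentsWithStats(m)
    out=[]
    for i in range(1,n):
        if s[i,4]>=amin: 
            ys,xs=np.where(l==i);out.append((np.c_[xs+x0,ys+y0],s[i,4]))
    return out
E
python3 - <<'E'
from h import *
for n,roi in(("top",(148,172,216,246)),("side",(178,215,272,305))):
    im=cv2.imread(f"pics/{n}0.png");rgb=im[:,:,::-1].copy()
    for p,a in blobs(rgb,(3,150,120),(16,255,255),roi):
        c=p.mean(0);w=onz(n,p,0.112);cc=w[:,:2].mean(0);_,_,v=np.linalg.svd(w[:,:2]-cc)
        print(n,a,c.round(1),cc.round(3),np.degrees(np.arctan2(v[0,1],v[0,0])).round(0))
    if n=="top":
      for p,a in blobs(rgb,(100,130,60),(130,255,255),roi,2): print("blue",a,p.mean(0).round(1),onz(n,[p.mean(0)],.086).round(3))
t=cv2.imread("pics/top0.png");s=cv2.imread("pics/side0.png")
f=lambda i,r:cv2.resize(i[r[1]:r[3],r[0]:r[2]],(400,400),interpolation=cv2.INTER_CUBIC)
cv2.imwrite("pics/c.png",np.hstack([f(t,(144,168,220,244)),f(s,(178,215,270,307))]))
E
```

```text
top 11 [159.4 181.8] [0.623 0.315] -112.0
top 8 [194.4 185.5] [0.625 0.195] -123.0
top 13 [169.1 188.8] [0.602 0.278] -122.0
top 13 [203.  191.4] [0.608 0.162] 62.0
top 14 [154.4 217.1] [0.5   0.311] -97.0
top 8 [191.2 218.1] [0.512 0.188] 61.0
top 15 [165.4 221.1] [0.491 0.272] -96.0
top 13 [199. 226.] [0.488 0.159] -128.0
side 35 [187.4 215.7] [0.725 0.219] -138.0
side 94 [221.3 227. ] [0.615 0.178] 63.0
side 88 [251.1 247.8] [0.497 0.172] -125.0
side 93 [193.5 252.1] [0.611 0.295] 56.0
side 84 [223.  275.2] [0.494 0.291] 79.0
```

View pics/c.png

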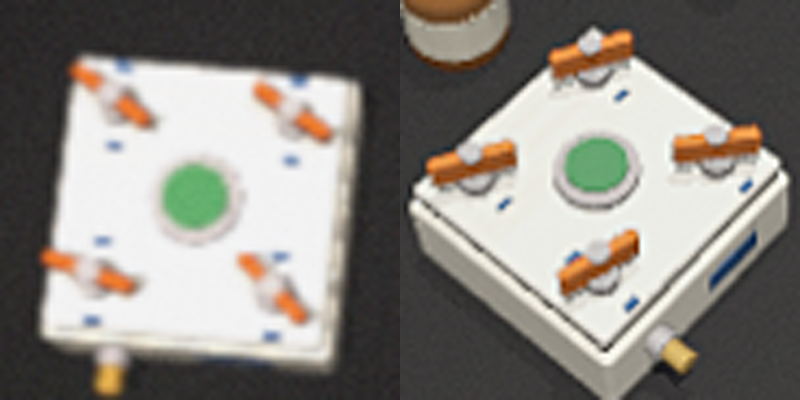

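The crop shows the chamber's blue ticks running vertically in the image, along world x. The wings are 50–76° counter-clockwise of home. Next I compute the knob pose and the first moves.

```bash
cat >> h.py <<'E'
def go(p,R):   # travel/turn in tool axes from the present pose
    s=ctrl.get_state();T=Ro.from_rotvec(s['tool_rot'])
    return T.inv().apply(np.array(p)-s['position']).round(4),np.degrees((T.inv()*R).as_rotvec()).round(1)
def down(h): # tool down, tool x at heading h deg
    h=np.radians(h);x=[np.cos(h),np.sin(h),0];z=[0,0,-1]
    return Ro.from_matrix(np.c_[x,np.cross(z,x),z])
E
python3 - <<'E'
from h import *
U={}
for n,roi in(("top",(280,195,325,235)),("side",(285,145,325,185))):
    rgb=cv2.imread(f"pics/{n}0.png")[:,:,::-1].copy()
    for p,a in blobs(rgb,(0,150,90),(4,255,255),roi)+blobs(rgb,(170,150,90),(180,255,255),roi):
        print(n,a,p.mean(0).round(1),onz(n,[p.mean(0)],.154).round(3),p.min(0),p.max(0))
        w=onz(n,p,.154)[:,:2];_,_,v=np.linalg.svd(w-w.mean(0));print(np.degrees(np.arctan2(v[0,1],v[0,0])))
# console outline in top: white pixels
rgb=cv2.imread("pics/top0.png")[:,:,::-1].copy()
b=blobs(rgb,(0,0,150),(180,60,255),(262,172,340,250),100)
for p,a in b:
    r=cv2.minAreaRect(p.astype(np.float32));print(a,r)
    q=cv2.boxPoints(r);print(q.round(1).tolist(),onz("top",q,.1).round(3).tolist())
for n,u in(("amber",(253,190)),("blue",(248,240)),("white",(301,165)),("beaker",(117,200)),("brown",(206,152))): print(n,onz("top",[u],.06).round(3))
w=(.45,-.35,.26);print(go(w,down(18.5)));print(go((.4994,.1737,.2),down(52.5)))
E
```

```text
top 95 [302.1 214.6] [[ 0.562 -0.176  0.154]] [300 204] [305 224]
-173.38280917307927
side 174 [306.5 165.2] [[ 0.562 -0.171  0.154]] [298 155] [316 173]
162.18541806285666
1043 ((301.5, 210.5), (59.0, 61.0), 90.0)
[[271.0, 181.0], [332.0, 181.0], [332.0, 240.0], [271.0, 240.0]] [[0.677, -0.063, 0.1], [0.703, -0.271, 0.1], [0.499, -0.289, 0.1], [0.473, -0.086, 0.1]]
132 ((301.0, 210.0), (18.0, 20.0), 90.0)
[[291.0, 201.0], [311.0, 201.0], [311.0, 219.0], [291.0, 219.0]] [[0.615, -0.139, 0.1], [0.624, -0.207, 0.1], [0.561, -0.213, 0.1], [0.553, -0.146, 0.1]]
amber [[ 0.647 -0.005  0.06 ]]
blue [[ 0.469 -0.01   0.06 ]]
white [[ 0.759 -0.164  0.06 ]]
beaker [[0.552 0.461 0.06 ]]
brown [[0.765 0.179 0.06 ]]
(array([ 0.3153, -0.1746, -0.0242]), array([-0.1,  0. ,  0. ]))
(array([ 0.5288, -0.6553,  0.0366]), array([ -0.1,  -0. , -34. ]))
```

Call:
step_arm:
  commands:
    - {"travel": [0.044, -0.024, -0.004], "turn": [0, 0, 0]}
    - {"travel": [0.087, -0.048, -0.008], "turn": [0, 0, 0]}
    - {"travel": [0.13, -0.072, -0.012], "turn": [0, 0, 0]}
    - {"travel": [0.173, -0.096, -0.016], "turn": [0, 0, 0]}
    - {"travel": [0.216, -0.12, -0.02], "turn": [0, 0, 0]}

```text
time: 0.6
position: [0.3743, -0.4319, 0.2564]
tool_rot: [-3.1, -0.506, 0.001]
ft_force: [-0.1, 0.6, -0.5]
grip_width: 0.997
grip_force: 0.0
```

Call:
step_arm:
  commands:
    - {"travel": [0.04, -0.025, -0.004], "turn": [0, 0, 0]}
    - {"travel": [0.08, -0.052, -0.004], "turn": [0, 0, 0]}
    - {"travel": [0.1, -0.096, -0.004], "turn": [0, 0, -8]}
    - {"travel": [0.12, -0.14, -0.004], "turn": [0, 0, -16]}
    - {"travel": [0.14, -0.184, -0.004], "turn": [0, 0, -24]}

```text
time: 1.1
position: [0.4474, -0.2126, 0.26]
tool_rot: [-2.924, -1.149, 0.001]
ft_force: [0.6, -0.1, 0.2]
grip_width: 0.999
grip_force: 0.0
```

Call:
step_arm:
  commands:
    - {"travel": [0.037, -0.031, 0], "turn": [0, 0, -5]}
    - {"travel": [0.074, -0.062, 0], "turn": [0, 0, -10]}
    - {"travel": [0.111, -0.093, 0], "turn": [0, 0, -10]}
    - {"travel": [0.148, -0.124, 0], "turn": [0, 0, -10]}
    - {"travel": [0.185, -0.155, 0], "turn": [0, 0, -10]}
  gripper: 0.5

```text
time: 1.6
position: [0.4787, 0.0264, 0.2604]
tool_rot: [2.817, 1.39, -0.0]
ft_force: [0.4, -0.1, -0.7]
grip_width: 0.631
grip_force: 0.0
```

```bash
python3 - <<'E'
from h import *
print(go((.4994,.1737,.18),down(52.5)),ctrl.get_state()['joint_positions'].round(2))
E
```

```text
(array([ 0.1296, -0.0732,  0.0803]), array([0., 0., 0.])) [ 0.58 -0.04 -0.67  1.8  -0.02  1.37 -0.74]
```

Call:
step_arm:
  commands:
    - {"travel": [0.043, -0.024, 0.01], "turn": [0, 0, 0]}
    - {"travel": [0.086, -0.048, 0.03], "turn": [0, 0, 0]}
    - {"travel": [0.127, -0.071, 0.05], "turn": [0, 0, 0]}
    - {"travel": [0.127, -0.071, 0.08], "turn": [0, 0, 0]}
    - {"travel": [0.127, -0.071, 0.08], "turn": [0, 0, 0]}

```text
time: 2.1
position: [0.4965, 0.1693, 0.1765]
tool_rot: [-2.811, -1.395, 0.012]
ft_force: [-0.9, -1.6, 0.1]
grip_width: 0.504
grip_force: 0.0
```

```bash
python3 - <<'E'
from h import *
print(go((.4994,.1737,.112),down(52.5)))
n="side";im=ctrl.get_image(n);cv2.imwrite("pics/s1.png",cv2.resize(im[180:310,170:290,::-1],(600,600),interpolation=cv2.INTER_CUBIC))
E
```

```text
(array([0.0056, 0.    , 0.0645]), array([-0.3,  0.3,  0.3]))
```

View pics/s1.png

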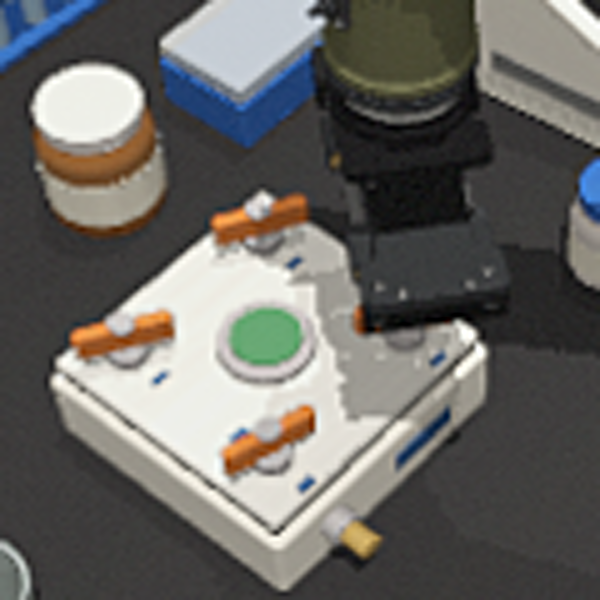

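The gripper is straddling the near screw (about (405,315) in the crop) and its finger is parallel to the wing. I'll descend, grip and turn.

Call:
step_arm:
  commands:
    - {"travel": [0.004, 0, 0.03], "turn": [0, 0, 0]}
    - {"travel": [0.004, 0, 0.055], "turn": [0, 0, 0]}
    - {"travel": [0.004, 0, 0.063], "turn": [0, 0, 0]}
    - {"travel": [0.004, 0, 0.063], "turn": [0, 0, 0]}

```text
time: 2.55
position: [0.5025, 0.1701, 0.1177]
tool_rot: [2.818, 1.387, -0.002]
ft_force: [0.9, -0.9, 0.3]
grip_width: 0.5
grip_force: 0.0
```

Call:
step_arm:
  commands:
    - {"travel": [0, 0, 0], "turn": [0, 0, 0]}
    - {"travel": [0, 0, 0], "turn": [0, 0, 0]}
    - {"travel": [0, 0, 0], "turn": [0, 0, 0]}
    - {"travel": [0, 0, 0], "turn": [0, 0, 0]}
    - {"travel": [0, 0, 0], "turn": [0, 0, 0]}
  gripper: 0
  force: 20

```text
time: 3.05
position: [0.5018, 0.1723, 0.1179]
tool_rot: [-2.816, -1.39, 0.001]
ft_force: [-8.5, 5.4, 6.1]
grip_width: 0.13
grip_force: 4.6
```

Call:
step_arm:
  commands:
    - {"travel": [0, -0.002, 0], "turn": [0, 0, 0]}
    - {"travel": [0, -0.002, 0], "turn": [0, 0, 8]}
    - {"travel": [0, -0.002, 0], "turn": [0, 0, 16]}
    - {"travel": [0, -0.002, 0], "turn": [0, 0, 24]}
    - {"travel": [0, -0.002, 0], "turn": [0, 0, 32]}

```text
time: 3.55
position: [0.5017, 0.1721, 0.1179]
tool_rot: [3.091, 0.551, 0.003]
ft_force: [1.2, -2.6, 1.2]
grip_width: 0.111
grip_force: 20.0
```

Call:
step_arm:
  commands:
    - {"travel": [0, 0, 0], "turn": [0, 0, 7]}
    - {"travel": [0, 0, 0], "turn": [0, 0, 14]}
    - {"travel": [0, 0, 0], "turn": [0, 0, 18]}
    - {"travel": [0, 0, 0], "turn": [0, 0, 20]}
    - {"travel": [0, 0, 0], "turn": [0, 0, 20]}

```text
time: 4.05
position: [0.5019, 0.1716, 0.1179]
tool_rot: [3.139, 0.016, 0.004]
ft_force: [2.5, -4.3, 1.5]
grip_width: 0.114
grip_force: 20.4
```

```bash
python3 - <<'E'
from h import *
s=ctrl.get_state();print(s['torque'],s['ft_force'],s['joint_positions'][6],go((.4994,.1737,.112),down(2.3)))
E
```

```text
[-0.83632414 -0.52150825  0.41987884] [ 2.4870187  -4.25265776  1.49466789] -2.068662486708428 (array([-0.0025, -0.0022,  0.0059]), array([ 0.1, -0.1, -1.7]))
```

Call:
step_arm:
  commands:
    - {"travel": [0, 0, 0], "turn": [0, 0, -1.5]}
    - {"travel": [0, 0, 0], "turn": [0, 0, -1.5]}
    - {"travel": [0, 0, -0.02], "turn": [0, 0, -1.5]}
    - {"travel": [0, 0, -0.05], "turn": [0, 0, -1.5]}
    - {"travel": [0.034, -0.034, -0.05], "turn": [0, 0, -10]}
  gripper: 0.5

```text
time: 4.55
position: [0.5352, 0.2046, 0.173]
tool_rot: [3.123, 0.286, 0.012]
ft_force: [2.2, 0.4, 1.2]
grip_width: 0.461
grip_force: 0.0
```

Call:
step_arm:
  commands:
    - {"travel": [0.02, -0.032, 0], "turn": [0, 0, -8]}
    - {"travel": [0.04, -0.064, 0], "turn": [0, 0, -16]}
    - {"travel": [0.06, -0.097, 0], "turn": [0, 0, -24]}
    - {"travel": [0.06, -0.097, 0], "turn": [0, 0, -32]}
    - {"travel": [0.06, -0.097, 0], "turn": [0, 0, -40]}

```text
time: 5.05
position: [0.5742, 0.3163, 0.1667]
tool_rot: [-2.832, -1.354, 0.003]
ft_force: [0.5, -1.2, -0.6]
grip_width: 0.5
grip_force: 0.0
```

```bash
python3 - <<'E'
from h import *
print(go((.612,.293,.112),down(58)))
n="top";im=ctrl.get_image(n);cv2.imwrite("pics/t1.png",cv2.resize(im[168:244,144:220,::-1],(500,500),interpolation=cv2.INTER_CUBIC))
n="side"
for p,a in blobs(im:=ctrl.get_image(n),(3,150,120),(16,255,255),(178,215,272,305)):
        w=onz(n,p,0.112);cc=w[:,:2].mean(0);_,_,v=np.linalg.svd(w[:,:2]-cc)
        print(n,a,cc.round(3),np.degrees(np.arctan2(v[0,1],v[0,0])).round(0))
E
```

```text
(array([0.0056, 0.0442, 0.0545]), array([-0.2,  0. , -6.9]))
side 90 [0.614 0.178] 64.0
side 72 [0.497 0.174] -180.0
side 83 [0.493 0.29 ] 78.0
```

View pics/t1.png

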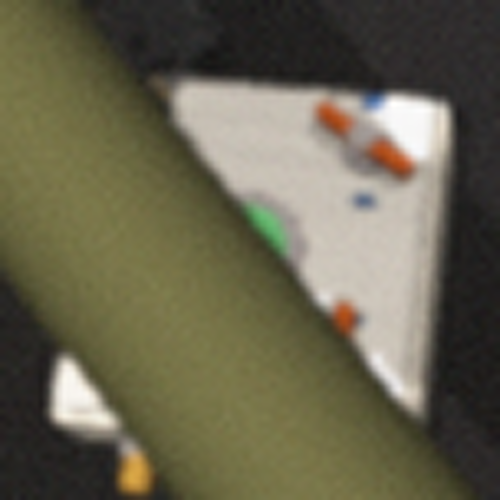

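The arm hides the left half, but the near-right wing (345,318) now lies along its ticks and the side view agrees, so that screw is home. I'm correcting the lateral offset over the far-left screw.

Call:
step_arm:
  commands:
    - {"travel": [0.005, 0.03, 0], "turn": [0, 0, -7]}
    - {"travel": [0.005, 0.043, 0], "turn": [0, 0, -7]}
    - {"travel": [0.005, 0.043, 0.01], "turn": [0, 0, -7]}
    - {"travel": [0.005, 0.043, 0.01], "turn": [0, 0, -7]}
    - {"travel": [0.005, 0.043, 0.02], "turn": [0, 0, -7]}

```text
time: 5.65
position: [0.6112, 0.2916, 0.1481]
tool_rot: [-2.753, -1.512, -0.002]
ft_force: [-0.3, 0.2, 0.2]
grip_width: 0.498
grip_force: 0.0
```

```bash
python3 - <<'E'
from h import *
print(go((.612,.293,.113),down(58)))
E
```

```text
(array([ 0.0016, -0.    ,  0.0351]), array([-0. , -0.1, -0.5]))
```

Call:
step_arm:
  commands:
    - {"travel": [0.002, 0, 0.02], "turn": [0, 0, 0]}
    - {"travel": [0.002, 0, 0.033], "turn": [0, 0, 0]}
    - {"travel": [0.002, 0, 0.033], "turn": [0, 0, 0]}

```text
time: 5.95
position: [0.611, 0.2914, 0.1118]
tool_rot: [-2.753, -1.513, 0.007]
ft_force: [-0.5, 1.4, -0.0]
grip_width: 0.499
grip_force: 0.0
```

Call:
step_arm:
  commands:
    - {"travel": [0, 0, 0], "turn": [0, 0, 0]}
    - {"travel": [0, 0, 0], "turn": [0, 0, 0]}
    - {"travel": [0, 0, 0], "turn": [0, 0, 0]}
    - {"travel": [0, 0, 0], "turn": [0, 0, 0]}
    - {"travel": [0, 0, 0], "turn": [0, 0, 0]}
  gripper: 0
  force: 20

```text
time: 6.45
position: [0.6128, 0.2923, 0.115]
tool_rot: [-2.753, -1.512, -0.0]
ft_force: [-5.8, 3.7, 2.8]
grip_width: 0.132
grip_force: 3.9
```

Call:
step_arm:
  commands:
    - {"travel": [0, -0.001, 0], "turn": [0, 0, 0]}
    - {"travel": [0, -0.001, 0], "turn": [0, 0, 8]}
    - {"travel": [0, -0.001, 0], "turn": [0, 0, 16]}
    - {"travel": [0, -0.001, 0], "turn": [0, 0, 24]}
    - {"travel": [0, -0.001, 0], "turn": [0, 0, 32]}

```text
time: 6.95
position: [0.6126, 0.2922, 0.115]
tool_rot: [3.065, 0.686, 0.002]
ft_force: [0.2, 0.0, 0.8]
grip_width: 0.116
grip_force: 20.0
```

Call:
step_arm:
  commands:
    - {"travel": [0, 0, 0], "turn": [0, 0, 8]}
    - {"travel": [0, 0, 0], "turn": [0, 0, 16]}
    - {"travel": [0, 0, 0], "turn": [0, 0, 22]}
    - {"travel": [0, 0, 0], "turn": [0, 0, 25]}
    - {"travel": [0, 0, 0], "turn": [0, 0, 25]}

```text
time: 7.45
position: [0.6127, 0.2918, 0.1149]
tool_rot: [3.14, 0.016, 0.002]
ft_force: [-0.2, -1.2, 2.3]
grip_width: 0.117
grip_force: 20.0
```

```bash
python3 - <<'E'
from h import *
s=ctrl.get_state();print(s['torque'],s['joint_positions'][6],go((.612,.293,.112),down(2.3)))
E
```

```text
[-0.31854658 -0.04695308  0.24778371] -2.2621484089868282 (array([-0.0007, -0.0012,  0.0029]), array([ 0.1, -0.1, -1.7]))
```

Call:
step_arm:
  commands:
    - {"travel": [0, 0, 0], "turn": [0, 0, -1.5]}
    - {"travel": [0, 0, 0], "turn": [0, 0, -1.5]}
    - {"travel": [0, 0, -0.02], "turn": [0, 0, -1.5]}
    - {"travel": [0, 0, -0.04], "turn": [0, 0, -1.5]}
    - {"travel": [-0.04, 0.001, -0.04], "turn": [0, 0, -1.5]}
  gripper: 0.5

```text
time: 7.95
position: [0.5775, 0.2907, 0.157]
tool_rot: [-3.137, -0.049, -0.01]
ft_force: [0.5, 2.0, 0.8]
grip_width: 0.46
grip_force: 0.0
```

Call:
step_arm:
  commands:
    - {"travel": [-0.04, 0.002, 0], "turn": [0, 0, -8]}
    - {"travel": [-0.076, 0.003, 0], "turn": [0, 0, -16]}
    - {"travel": [-0.076, 0.003, 0], "turn": [0, 0, -24]}
    - {"travel": [-0.076, 0.003, 0], "turn": [0, 0, -32]}
    - {"travel": [-0.076, 0.003, 0], "turn": [0, 0, -40]}

```text
time: 8.45
position: [0.496, 0.2853, 0.1545]
tool_rot: [2.928, 1.137, 0.0]
ft_force: [0.0, -1.6, -0.4]
grip_width: 0.499
grip_force: 0.0
```

Call:
step_arm:
  commands:
    - {"travel": [0, 0, 0], "turn": [0, 0, -8]}
    - {"travel": [0, 0, 0], "turn": [0, 0, -16]}
    - {"travel": [0, 0, 0], "turn": [0, 0, -24]}
    - {"travel": [0, 0, 0], "turn": [0, 0, -32]}
    - {"travel": [0, 0, 0], "turn": [0, 0, -35]}

```text
time: 8.95
position: [0.4961, 0.2854, 0.1543]
tool_rot: [-2.452, -1.962, 0.0]
ft_force: [0.6, -0.3, -0.5]
grip_width: 0.498
grip_force: 0.0
```

```bash
python3 - <<'E'
from h import *
for p,a in blobs(im:=ctrl.get_image("side"),(3,150,120),(16,255,255),(178,215,272,305)):
        w=onz("side",p,0.112);cc=w[:,:2].mean(0);_,_,v=np.linalg.svd(w[:,:2]-cc)
        print(a,cc.round(3),np.degrees(np.arctan2(v[0,1],v[0,0])).round(0))
print(go((.4965,.2885,.113),down(77)))
E
```

```text
40 [0.725 0.219] -138.0
72 [0.497 0.174] -180.0
70 [0.612 0.293] 178.0
31 [0.497 0.308] 54.0
(array([ 0.0032, -0.0003,  0.0413]), array([-0. , -0. ,  0.3]))
```

Call:
step_arm:
  commands:
    - {"travel": [0.003, 0, 0.02], "turn": [0, 0, 0]}
    - {"travel": [0.003, 0, 0.041], "turn": [0, 0, 0]}
    - {"travel": [0.003, 0, 0.041], "turn": [0, 0, 0]}

```text
time: 9.3
position: [0.4952, 0.287, 0.1108]
tool_rot: [-2.457, -1.956, 0.008]
ft_force: [-0.1, 0.3, -0.0]
grip_width: 0.5
grip_force: 0.0
```

Call:
step_arm:
  commands:
    - {"travel": [0, 0, 0], "turn": [0, 0, 0]}
    - {"travel": [0, 0, 0], "turn": [0, 0, 0]}
    - {"travel": [0, 0, 0], "turn": [0, 0, 0]}
    - {"travel": [0, 0, 0], "turn": [0, 0, 0]}
    - {"travel": [0, 0, 0], "turn": [0, 0, 0]}
  gripper: 0
  force: 20

```text
time: 9.8
position: [0.497, 0.2888, 0.1144]
tool_rot: [-2.457, -1.957, -0.001]
ft_force: [-9.7, 2.4, 7.3]
grip_width: 0.131
grip_force: 6.9
```

Call:
step_arm:
  commands:
    - {"travel": [0, -0.001, 0], "turn": [0, 0, 0]}
    - {"travel": [0, -0.001, 0], "turn": [0, 0, 8]}
    - {"travel": [0, -0.001, 0], "turn": [0, 0, 16]}
    - {"travel": [0, -0.001, 0], "turn": [0, 0, 24]}
    - {"travel": [0, -0.001, 0], "turn": [0, 0, 32]}

```text
time: 10.3
position: [0.4969, 0.2886, 0.1145]
tool_rot: [2.905, 1.195, 0.003]
ft_force: [-0.5, -1.0, 3.7]
grip_width: 0.111
grip_force: 22.6
```

Call:
step_arm:
  commands:
    - {"travel": [0, 0, 0], "turn": [0, 0, 8]}
    - {"travel": [0, 0, 0], "turn": [0, 0, 16]}
    - {"travel": [0, 0, 0], "turn": [0, 0, 24]}
    - {"travel": [0, 0, 0], "turn": [0, 0, 32]}
    - {"travel": [0, 0, 0], "turn": [0, 0, 37]}

```text
time: 10.8
position: [0.4974, 0.2876, 0.1145]
tool_rot: [3.133, 0.212, 0.004]
ft_force: [1.3, -1.6, 4.0]
grip_width: 0.112
grip_force: 22.7
```

Call:
step_arm:
  commands:
    - {"travel": [0, 0, 0], "turn": [0, 0, 4]}
    - {"travel": [0, 0, 0], "turn": [0, 0, 7.5]}
    - {"travel": [0, 0, 0], "turn": [0, 0, 7.5]}

```text
time: 11.1
position: [0.4974, 0.2875, 0.1145]
tool_rot: [3.14, 0.015, 0.004]
ft_force: [0.8, -2.8, 6.4]
grip_width: 0.116
grip_force: 21.6
```

```bash
python3 - <<'E'
from h import *
s=ctrl.get_state();print(s['torque'],s['joint_positions'][6],go((.497,.2885,.112),down(2.3)))
E
```

```text
[-0.64081024 -0.28114249  0.37034007] -2.3039848688411317 (array([-0.0004, -0.001 ,  0.0025]), array([ 0.1, -0.2, -1.7]))
```

Call:
step_arm:
  commands:
    - {"travel": [0, 0, 0], "turn": [0, 0, -1.5]}
    - {"travel": [0, 0, 0], "turn": [0, 0, -1.5]}
    - {"travel": [0, 0, -0.02], "turn": [0, 0, -1.5]}
    - {"travel": [0, 0, -0.04], "turn": [0, 0, -1.5]}
    - {"travel": [0.03, 0.03, -0.04], "turn": [0, 0, -1.5]}
  gripper: 0.5

```text
time: 11.6
position: [0.5231, 0.266, 0.1564]
tool_rot: [-3.135, -0.074, -0.002]
ft_force: [1.0, 1.6, 0.6]
grip_width: 0.459
grip_force: 0.0
```

Call:
step_arm:
  commands:
    - {"travel": [0.03, 0.03, 0], "turn": [0, 0, -8]}
    - {"travel": [0.06, 0.06, 0], "turn": [0, 0, -16]}
    - {"travel": [0.086, 0.084, 0], "turn": [0, 0, -24]}
    - {"travel": [0.086, 0.084, 0], "turn": [0, 0, -32]}
    - {"travel": [0.086, 0.084, 0], "turn": [0, 0, -40]}

```text
time: 12.1
position: [0.6155, 0.1763, 0.1521]
tool_rot: [-2.929, -1.132, 0.003]
ft_force: [-0.4, 0.5, 0.3]
grip_width: 0.5
grip_force: 0.0
```

Call:
step_arm:
  commands:
    - {"travel": [0, 0, 0], "turn": [0, 0, -8]}
    - {"travel": [0, 0, 0], "turn": [0, 0, -16]}
    - {"travel": [0, 0, 0], "turn": [0, 0, -21]}
    - {"travel": [0, 0, 0], "turn": [0, 0, -21]}

```text
time: 12.5
position: [0.6146, 0.1779, 0.1525]
tool_rot: [-2.676, -1.643, 0.002]
ft_force: [0.4, -0.1, -0.3]
grip_width: 0.503
grip_force: 0.0
```

```bash
python3 - <<'E'
from h import *
for p,a in blobs(im:=ctrl.get_image("side"),(3,150,120),(16,255,255),(178,215,272,305)):
        w=onz("side",p,0.112);cc=w[:,:2].mean(0);_,_,v=np.linalg.svd(w[:,:2]-cc)
        print(a,cc.round(3),np.degrees(np.arctan2(v[0,1],v[0,0])).round(0))
print(go((.6165,.177,.113),down(63)))
E
```

```text
36 [0.725 0.219] -138.0
71 [0.496 0.174] 180.0
28 [0.634 0.293] 158.0
36 [0.594 0.294] 180.0
23 [0.515 0.29 ] 155.0
41 [0.478 0.289] 179.0
(array([0.    , 0.0021, 0.0397]), array([-0.1,  0. , -0. ]))
```

Call:
step_arm:
  commands:
    - {"travel": [0, 0.001, 0.02], "turn": [0, 0, 0]}
    - {"travel": [0, 0.001, 0.039], "turn": [0, 0, 0]}
    - {"travel": [0, 0.001, 0.039], "turn": [0, 0, 0]}

```text
time: 12.85
position: [0.6141, 0.1764, 0.1114]
tool_rot: [-2.678, -1.64, 0.009]
ft_force: [-0.6, -0.2, -0.6]
grip_width: 0.501
grip_force: 0.0
```

Call:
step_arm:
  commands:
    - {"travel": [0, 0, 0], "turn": [0, 0, 0]}
    - {"travel": [0, 0, 0], "turn": [0, 0, 0]}
    - {"travel": [0, 0, 0], "turn": [0, 0, 0]}
    - {"travel": [0, 0, 0], "turn": [0, 0, 0]}
    - {"travel": [0, 0, 0], "turn": [0, 0, 0]}
  gripper: 0
  force: 20

```text
time: 13.35
position: [0.6165, 0.1774, 0.115]
tool_rot: [2.678, 1.642, 0.001]
ft_force: [0.3, -0.5, 1.0]
grip_width: 0.134
grip_force: 0.0
```

Call:
step_arm:
  commands:
    - {"travel": [0, 0, 0], "turn": [0, 0, 0]}
    - {"travel": [0, 0, 0], "turn": [0, 0, 8]}
    - {"travel": [0, 0, 0], "turn": [0, 0, 16]}
    - {"travel": [0, 0, 0], "turn": [0, 0, 24]}
    - {"travel": [0, 0, 0], "turn": [0, 0, 32]}

```text
time: 13.85
position: [0.6174, 0.1766, 0.115]
tool_rot: [3.028, 0.831, 0.003]
ft_force: [2.5, -1.2, 0.0]
grip_width: 0.113
grip_force: 20.0
```

Call:
step_arm:
  commands:
    - {"travel": [0, 0, 0], "turn": [0, 0, 8]}
    - {"travel": [0, 0, 0], "turn": [0, 0, 16]}
    - {"travel": [0, 0, 0], "turn": [0, 0, 24]}
    - {"travel": [0, 0, 0], "turn": [0, 0, 30.5]}
    - {"travel": [0, 0, 0], "turn": [0, 0, 30.5]}

```text
time: 14.35
position: [0.6175, 0.1759, 0.115]
tool_rot: [3.14, 0.015, 0.004]
ft_force: [3.1, -2.8, 1.0]
grip_width: 0.114
grip_force: 20.0
```

```bash
python3 - <<'E'
from h import *
s=ctrl.get_state();print(s['torque'],s['joint_positions'],go((.6165,.177,.112),down(2.3)))
# console yaw: outline of the black face / white rim in the top view
rgb=cv2.imread("pics/top0.png")[:,:,::-1].copy()
p,a=max(blobs(rgb,(0,0,150),(180,60,255),(262,172,340,250),100),key=lambda q:q[1])
for y in range(184,240,6): 
    r=p[p[:,1]==y][:,0]; print(y,r.min(),r.max(),end="; ")
cv2.imwrite("pics/k.png",np.hstack([cv2.resize(i[r[1]:r[3],r[0]:r[2]],(400,400),interpolation=cv2.INTER_CUBIC) for i,r in((cv2.imread("pics/top0.png"),(262,172,340,250)),(cv2.imread("pics/side0.png"),(255,125,345,215)))]))
E
```

```text
[-0.71373243 -0.6527672   0.43108254] [ 0.11917706  0.44327075 -0.56260594  1.60080386  0.25432094  1.1691498
 -2.06106234] (array([-0.001 , -0.0011,  0.003 ]), array([ 0.1, -0.1, -1.8]))
184 272 332; 190 271 331; 196 271 331; 202 271 331; 208 271 330; 214 271 330; 220 271 330; 226 271 329; 232 271 329; 238 271 329;
```

View pics/k.png

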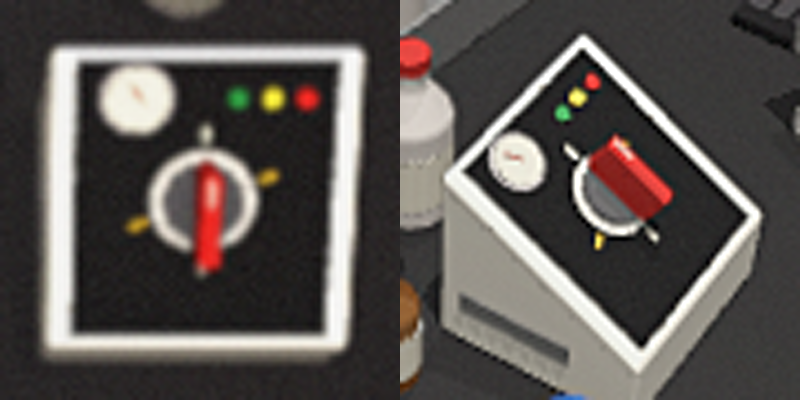

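The console crop shows the face almost square to the robot, with the knob bar along its white rest marks (205,132) and (202,270). All four screws are home by torque. I'll release, lift and compute the knob approach.

Call:
step_arm:
  commands:
    - {"travel": [0, 0, 0], "turn": [0, 0, -1.5]}
    - {"travel": [0, 0, 0], "turn": [0, 0, -1.5]}
    - {"travel": [0, 0, -0.03], "turn": [0, 0, -1.5]}
    - {"travel": [0, 0, -0.07], "turn": [0, 0, -1.5]}
    - {"travel": [0, 0, -0.11], "turn": [0, 0, -1.5]}
  gripper: 0.6

```text
time: 14.85
position: [0.6149, 0.1781, 0.2249]
tool_rot: [-3.14, -0.06, 0.005]
ft_force: [1.5, 1.2, 1.2]
grip_width: 0.481
grip_force: 0.0
```

```bash
cat >> h.py <<'E'
def kpose(yaw,out,g=(.562,-.174,.154),turn=0):
    c=Ro.from_euler('z',yaw,degrees=True)
    n=c.apply([-.5,0,3**.5/2]);x=c.apply([3**.5/2,0,.5]);z=-n
    R=Ro.from_matrix(np.c_[x,np.cross(z,x),z])*Ro.from_euler('z',turn,degrees=True)
    return np.array(g)+n*(out-.029),R
E
python3 - <<'E'
from h import *
a=onz("top",[(272.7,180.8),(332.8,181.2)],.177);b=onz("top",[(270.8,240.6),(329.3,240.3)],.073)
P=np.r_[a,b];print(P.round(3).tolist(),P.mean(0))
d=lambda v:np.degrees(np.arctan2(v[1],v[0])).round(1)
print(d(a[0]-a[1])-90,d(b[0]-b[1])-90,d(a.mean(0)-b.mean(0)))
yaw=d(a.mean(0)-b.mean(0))
o,dd=ray("top",[(302.1,214.6)]);o2,d2=ray("side",[(306.5,165.2)])
A=np.c_[dd[0],-d2[0]];l=np.linalg.lstsq(A,o2-o,rcond=None)[0];print("tri",o+dd[0]*l[0],o2+d2[0]*l[1])
f=P.mean(0);f[2]=.125
n=np.array([-.5*np.cos(np.radians(yaw)),-.5*np.sin(np.radians(yaw)),.866]);print("grip from face",f+n*.034)
for im in [ctrl.get_image("side")]:
  for p,a in blobs(im,(3,150,120),(16,255,255),(178,215,272,305)):
        w=onz("side",p,0.112);cc=w[:,:2].mean(0);_,_,v=np.linalg.svd(w[:,:2]-cc)
        print(a,cc.round(3),np.degrees(np.arctan2(v[0,1],v[0,0])).round(0))
print(go(*kpose(yaw,.11)),ctrl.get_state()['position'])
E
```

```text
[[0.657, -0.067, 0.177], [0.68, -0.262, 0.177], [0.475, -0.087, 0.073], [0.501, -0.285, 0.073]] [ 0.57844083 -0.17503703  0.125     ]
6.799999999999997 7.5 6.8
tri [ 0.56282167 -0.17629795  0.14866775] [ 0.56502961 -0.17530318  0.14901718]
grip from face [ 0.56156041 -0.17704989  0.154444  ]
39 [0.725 0.219] -138.0
69 [0.615 0.178] 179.0
71 [0.496 0.174] 180.0
27 [0.634 0.293] 153.0
36 [0.594 0.294] 180.0
23 [0.515 0.29 ] 155.0
43 [0.478 0.289] -180.0
(array([-0.1102,  0.3545,  0.007 ]), array([ 1. , 29.5, -4.6])) [0.61831797 0.17960252 0.23331784]
```

Call:
step_arm:
  commands:
    - {"travel": [-0.014, 0.045, -0.01], "turn": [0, 0, 0]}
    - {"travel": [-0.028, 0.09, -0.02], "turn": [0, 5, 0]}
    - {"travel": [-0.042, 0.135, -0.02], "turn": [0, 10, 0]}
    - {"travel": [-0.056, 0.18, -0.02], "turn": [0, 15, 0]}
    - {"travel": [-0.07, 0.225, -0.02], "turn": [0, 20, 0]}

```text
time: 15.4
position: [0.5534, -0.051, 0.2445]
tool_rot: [-3.087, -0.058, -0.551]
ft_force: [0.8, -0.8, -0.5]
grip_width: 0.598
grip_force: 0.0
```

```bash
python3 - <<'E'
from h import *
print(go(*kpose(7,.11,(.562,-.176,.154))),ctrl.get_state()['joint_positions'])
E
```

```text
(array([-0.0413,  0.1286,  0.0067]), array([ 2.1,  9.8, -4.4])) [ 0.5453499  -0.12664085 -0.43839353  1.95574627 -0.12278036  0.953239
 -1.37897957]
```

Call:
step_arm:
  commands:
    - {"travel": [-0.014, 0.043, 0.002], "turn": [0.7, 4, -2]}
    - {"travel": [-0.028, 0.086, 0.004], "turn": [1.5, 8, -4]}
    - {"travel": [-0.041, 0.128, 0.006], "turn": [2, 10, -4.4]}
    - {"travel": [-0.041, 0.128, 0.006], "turn": [2, 10, -4.4]}
    - {"travel": [-0.041, 0.128, 0.006], "turn": [2, 10, -4.4]}

```text
time: 15.9
position: [0.5216, -0.1795, 0.224]
tool_rot: [-3.0, -0.177, -0.802]
ft_force: [0.2, 0.7, 0.7]
grip_width: 0.598
grip_force: 0.0
```

```bash
python3 - <<'E'
from h import *
print(go(*kpose(7,.029,(.562,-.176,.154))),ctrl.get_state()['joint_positions'])
im=ctrl.get_image("side");cv2.imwrite("pics/s2.png",cv2.resize(im[100:220,240:360,::-1],(600,600),interpolation=cv2.INTER_CUBIC))
E
```

```text
(array([0.0002, 0.0013, 0.0809]), array([ 0.1,  0.1, -0.2])) [ 0.61925253 -0.17167087 -0.14435991  2.0974558  -0.42785986  0.81350736
 -0.747789  ]
```

View pics/s2.png

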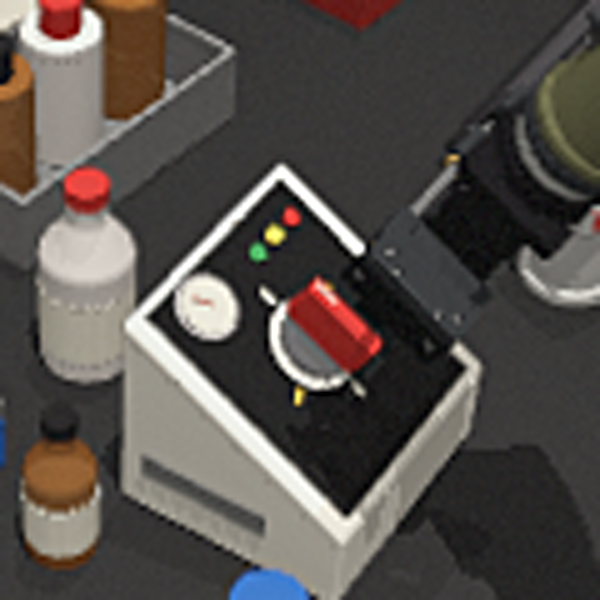

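The gripper sits above the knob along its axis, parallel to the bar (about (335,325)). I'll go down the axis and grip.

Call:
step_arm:
  commands:
    - {"travel": [0, 0.001, 0.03], "turn": [0, 0, 0]}
    - {"travel": [0, 0.001, 0.06], "turn": [0, 0, 0]}
    - {"travel": [0, 0.001, 0.078], "turn": [0, 0, 0]}
    - {"travel": [0, 0.001, 0.078], "turn": [0, 0, 0]}

```text
time: 16.35
position: [0.5615, -0.1715, 0.1546]
tool_rot: [-2.997, -0.188, -0.797]
ft_force: [0.0, 0.2, 0.5]
grip_width: 0.604
grip_force: 0.0
```

Call:
step_arm:
  commands:
    - {"travel": [0, 0, 0], "turn": [0, 0, 0]}
    - {"travel": [0, 0, 0], "turn": [0, 0, 0]}
    - {"travel": [0, 0, 0], "turn": [0, 0, 0]}
    - {"travel": [0, 0, 0], "turn": [0, 0, 0]}
    - {"travel": [0, 0, 0], "turn": [0, 0, 0]}
  gripper: 0
  force: 25

```text
time: 16.85
position: [0.5614, -0.1759, 0.158]
tool_rot: [-3.001, -0.181, -0.806]
ft_force: [-0.1, 0.9, -0.8]
grip_width: 0.232
grip_force: 0.0
```

```bash
python3 - <<'E'
from h import *
s=ctrl.get_state();print(go(*kpose(7,.029,(.562,-.176,.154))),s['joint_positions'],s['grip_width'],s['grip_force'],Ro.from_rotvec(s['tool_rot']).inv().apply(s['ft_force']))
E
```

```text
(array([-0.0015,  0.0002,  0.0038]), array([ 0.1, -0.1, -0.1])) [ 0.589201   -0.02736852 -0.17555874  2.11114535 -0.44454846  0.64229072
 -0.73538001] 0.23243044142503644 0.0 [-0.43716259 -0.87500733  0.68754524]
```

Call:
step_arm:
  commands:
    - {"travel": [0, 0, 0], "turn": [0, 0, 0]}
    - {"travel": [0, 0, 0], "turn": [0, 0, 0]}
    - {"travel": [0, 0, 0], "turn": [0, 0, 0]}

```text
time: 17.15
position: [0.5615, -0.1776, 0.1579]
tool_rot: [-3.002, -0.178, -0.807]
ft_force: [1.1, -5.3, 0.1]
grip_width: 0.161
grip_force: 25.0
```

Call:
step_arm:
  commands:
    - {"travel": [0, 0, 0], "turn": [0, 0, 7]}
    - {"travel": [0, 0, 0], "turn": [0, 0, 14]}
    - {"travel": [0, 0, 0], "turn": [0, 0, 21]}
    - {"travel": [0, 0, 0], "turn": [0, 0, 28]}
    - {"travel": [0, 0, 0], "turn": [0, 0, 35]}

```text
time: 17.65
position: [0.5616, -0.1769, 0.158]
tool_rot: [-2.78, 0.705, -0.72]
ft_force: [-0.3, -4.0, 1.1]
grip_width: 0.164
grip_force: 25.0
```

```bash
python3 - <<'E'
from h import *
s=ctrl.get_state();T=Ro.from_rotvec(s['tool_rot']).inv();print(go(*kpose(7,.029,(.562,-.176,.154))),s['joint_positions'],s['grip_width'],s['grip_force'],T.apply(s['ft_force']),T.apply(s['torque']))
E
```

```text
(array([-0.0018,  0.0002,  0.0037]), array([  0.2,  -0.1, -35.4])) [ 0.60114814 -0.02622634 -0.18618649  2.11018426 -0.44461133  0.64146156
 -1.35075023] 0.16351282476680185 24.995499125216156 [ 2.19625716  3.25271259 -1.28592648] [-0.83466389 -0.05170686 -0.01484011]
```

Turning smoothly; on to the stop, then hold.

Call:
step_arm:
  commands:
    - {"travel": [0, 0, 0], "turn": [0, 0, 8]}
    - {"travel": [0, 0, 0], "turn": [0, 0, 16]}
    - {"travel": [0, 0, 0], "turn": [0, 0, 24]}
    - {"travel": [0, 0, 0], "turn": [0, 0, 31]}
    - {"travel": [0, 0, 0], "turn": [0, 0, 35.5]}

```text
time: 18.15
position: [0.562, -0.1764, 0.1583]
tool_rot: [-2.34, 1.457, -0.58]
ft_force: [1.8, -1.5, 1.9]
grip_width: 0.16
grip_force: 25.0
```

Call:
step_arm:
  commands:
    - {"travel": [0, 0, 0], "turn": [0, 0, 0.5]}
    - {"travel": [0, 0, 0], "turn": [0, 0, 0.5]}
    - {"travel": [0, 0, 0], "turn": [0, 0, 0.5]}
    - {"travel": [0, 0, 0], "turn": [0, 0, 0.5]}
    - {"travel": [0, 0, 0], "turn": [0, 0, 0.5]}

```text
time: 18.65
position: [0.562, -0.1763, 0.1582]
tool_rot: [-2.336, 1.462, -0.578]
ft_force: [0.5, -5.7, 4.5]
grip_width: 0.159
grip_force: 25.0
```

```bash
python3 - <<'E'
from h import *
s=ctrl.get_state();T=Ro.from_rotvec(s['tool_rot']).inv();print(go(*kpose(7,.029,(.562,-.176,.154))),s['joint_positions'],s['grip_width'],s['grip_force'],T.apply(s['ft_force']),T.apply(s['torque']))
E
```

```text
(array([-0.0009,  0.0019,  0.0037]), array([  0.1,  -0.2, -71. ])) [ 0.61235673 -0.02597863 -0.19830878  2.10959479 -0.44543826  0.64152548
 -1.9730533 ] 0.15934874434325697 25.000851033255458 [ 6.04208744 -0.0751598  -3.97377178] [-0.22144425  0.73139864 -0.51461014]
```

Call:
step_arm:
  commands:
    - {"travel": [0, 0, 0], "turn": [0, 0, 0]}
    - {"travel": [0, 0, 0], "turn": [0, 0, 0]}
    - {"travel": [0, 0, 0], "turn": [0, 0, 0]}
    - {"travel": [0, 0, 0], "turn": [0, 0, 0]}
    - {"travel": [0, 0, 0], "turn": [0, 0, 0]}

```text
time: 19.15
position: [0.562, -0.1762, 0.1582]
tool_rot: [-2.335, 1.462, -0.578]
ft_force: [1.1, -4.4, 5.1]
grip_width: 0.159
grip_force: 25.0
```

Call:
step_arm:
  commands:
    - {"travel": [0, 0, 0], "turn": [0, 0, 0]}
    - {"travel": [0, 0, 0], "turn": [0, 0, 0]}
    - {"travel": [0, 0, 0], "turn": [0, 0, 0]}
    - {"travel": [0, 0, 0], "turn": [0, 0, 0]}
    - {"travel": [0, 0, 0], "turn": [0, 0, 0]}

```text
time: 19.65
position: [0.562, -0.1762, 0.1582]
tool_rot: [-2.335, 1.463, -0.578]
ft_force: [1.6, -4.6, 5.5]
grip_width: 0.163
grip_force: 25.0
```

Call:
step_arm:
  commands:
    - {"travel": [0, 0, 0], "turn": [0, 0, 0]}
    - {"travel": [0, 0, 0], "turn": [0, 0, 0]}
    - {"travel": [0, 0, 0], "turn": [0, 0, 0]}
    - {"travel": [0, 0, 0], "turn": [0, 0, 0]}
    - {"travel": [0, 0, 0], "turn": [0, 0, 0]}
  gripper: 1.0

```text
time: 20.15
position: [0.5608, -0.175, 0.1565]
tool_rot: [-2.336, 1.463, -0.573]
ft_force: [0.1, -1.7, 0.2]
grip_width: 0.531
grip_force: 0.6
```

Call:
step_arm:
  commands:
    - {"travel": [0, 0, 0], "turn": [0, 0, 0]}
    - {"travel": [0, 0, 0], "turn": [0, 0, 0]}
    - {"travel": [0, 0, 0], "turn": [0, 0, 0]}
    - {"travel": [0, 0, -0.02], "turn": [0, 0, 0]}
    - {"travel": [0, 0, -0.05], "turn": [0, 0, 0]}

```text
time: 20.65
position: [0.5353, -0.1769, 0.1988]
tool_rot: [-2.337, 1.462, -0.568]
ft_force: [0.5, 0.8, 0.5]
grip_width: 0.959
grip_force: 0.0
```

Call:
step_arm:
  commands:
    - {"travel": [0, 0, -0.03], "turn": [0, 0, 0]}
    - {"travel": [0, 0, -0.06], "turn": [0, 0, 0]}
    - {"travel": [0, 0, -0.06], "turn": [0, 0, 0]}
    - {"travel": [0, 0, -0.06], "turn": [0, 0, 0]}

```text
time: 21.05
position: [0.5067, -0.1819, 0.253]
tool_rot: [-2.336, 1.462, -0.576]
ft_force: [-0.2, 0.2, -0.8]
grip_width: 0.999
grip_force: 0.0
```

```bash
python3 - <<'E'
from h import *
im=ctrl.get_image("side");s=ctrl.get_state();print(s['time'],s['position'],s['ft_force'])
for p,a in blobs(im,(3,150,120),(16,255,255),(178,215,272,305)):
        w=onz("side",p,0.112);cc=w[:,:2].mean(0);_,_,v=np.linalg.svd(w[:,:2]-cc)
        print(a,cc.round(3),np.degrees(np.arctan2(v[0,1],v[0,0])).round(0))
cv2.imwrite("pics/s3.png",cv2.resize(im[100:310,150:400,::-1],(700,588),interpolation=cv2.INTER_CUBIC))
E
```

```text
21.1 [ 0.5064723  -0.1814952   0.25178104] [-0.0908887   0.85867693 -0.76454552]
35 [0.725 0.219] -138.0
29 [0.637 0.177] 150.0
35 [0.599 0.177] 170.0
26 [0.518 0.174] 152.0
28 [0.635 0.293] 155.0
44 [0.482 0.173] 179.0
35 [0.594 0.294] 178.0
24 [0.514 0.29 ] 159.0
40 [0.478 0.289] 179.0
```

View pics/s3.png

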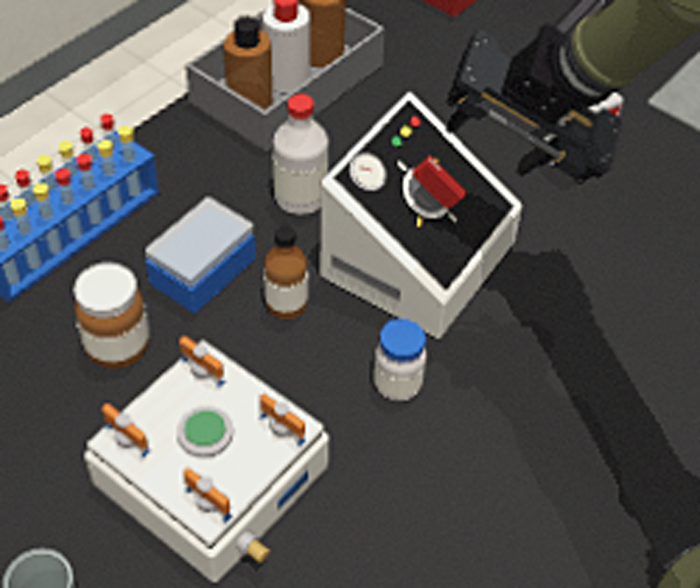

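All four wings lie over their ticks, the knob (438,183) is back on its rest marks, the bottles are still upright and the gripper is clear. I'm handing in the job.

```bash
python3 -c "
from bench import ctrl
print(ctrl.close_job())"
```

```text
the job is handed in; nothing more can be done
None
```

I turned all four screws home in cross order, held the knob at its stop for over a second and let it spring back, left the bystanders standing, and handed in the job at 21 s; no verdict came back.

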